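Cover the housing and index the weld carriage

ROBOT

A 7-joint arm with a two-finger parallel gripper is mounted at the origin on the work surface. World frame = base frame: x ahead of the robot, y to its left, z up, the work surface at z = 0. Lengths are in m, angles in rad, forces in N, time in s.
With the tool pointing down it reaches from about 0.4 to 0.9 m from the base axis. Payload 5.6 kg.
Tool frame: the origin (TCP) lies at the very end of the fingers, on their centre line; the grasp point (between the pads) lies 19 mm behind it; x points along the fingers, z is the direction in which the jaws open and shut, and the axes are right-handed (so a half turn about x gives the same grasp; the last joint's range is limited). The gripper opens to 92 mm and grips with 3 to 60 N. Pads are 20 mm wide; open, the fingers measure 128 mm over their backs; the gripper's body (75 mm by 189 mm) begins 69 mm behind the grasp point.
Start: joints at [1.123, 0.468, -0.012, 1.603, 0.006, 1.071, -0.056], TCP at [0.256, -0.597, 0.215] pointing down, gripper open.
Joint ranges: [-2.53, 2.53], [-0.31, 2.02], [-1.57, 1.55], [0.28, 2.44], [-1.29, 4.43], [0.15, 1.84], [-2.92, 2.92]. Speed limits (rad/s): [2.57, 2.57, 3.14, 3.14, 3.14, 3.14, 3.14].

INTERFACE

Orientations are given as [roll, pitch, yaw] about the fixed x, y, z axes, in that order (R = Rz(yaw) Ry(pitch) Rx(roll)).
In Python, from station import manip gives the robot as it stands.
- The arm moves only by the tool step_arm, never from a script. Its arguments are lists of equal length, an entry for each row: "translation": the shift along the tool's x, y, z each as a share of 120 mm, from -1 to 1, a list of three; "angular": the turn, a rotation vector about the tool's x, y, z each as a share of 30 degrees, from -1 to 1, a list of three. In form: {"translation": [[dx, dy, dz], ...], "angular": [[wx, wy, wz], ...]}. A call has exactly 10 rows; each row is the pose to reach, as a shift and turn from the pose commanded when the call began, along the tool's axes at that moment; what a row does not reach only later rows make up. A row lasts 1/8 s, in which the tool goes at most 62.5 mm and 10.7 degrees, less where a joint would pass 70% of its speed; a pose out of reach is approached as far as the arm can. A call with a number of a shift or a turn outside -1 to 1 is refused whole. A call with a gripper value outside its range is refused whole. "jaw" is the closure in counts, from 0 (fully open) to 255 (shut), set as the call begins (left out, the last holds). The fingers move at their own pace and stop on an object; "squeeze" is the grip in N (left out, the last holds). Time passes only in rows, so rows that repeat a pose let the fingers close, or fill a call up. It gives the time, the measured TCP pose, the force and the opening at its end, in the units of the state.
- manip.read_state(): the state, without advancing time (a new reading comes with each control period).
- manip.get_image(name): name is "scene" or "top"; returns a dict with "frame" (400x640x3 uint8, red, green, blue), "fx", "fy", "cx", "cy" (pixels), "T" (4x4, takes a point from camera to world coordinates). Camera axes: x right, y down, z forward; pixel columns grow to the right and rows downward; lengths in m; the calibration is good to about 2 mm. A picture is of the moment at which its call begins. There is no depth.
- manip.close_job(): hands the job in, once; it reports no verdict.
The state is a dict: "clock": time; "q": joint angles; "qvel": joint speeds; "tau": joint torques, N m; "position": TCP position; "tool_rot": TCP orientation; "contact_force": force on the tool from outside, world axes, zero at the start; "moment": the same for the moment, N m; "finger_gap": opening from 0.0 (shut) to 1.0 (fully open).
Only numpy, scipy, OpenCV 4.12 (cv2) and the standard library are available. Lean on these libraries where they do the work, as an engineer would, in place of code of your own. Each camera call takes 0.05 s, during which the arm holds its last target.

TASK

On the welding fixture, press the loose round cover into the mouth of the housing until it is fully home and level, while the carriage is still at its parked end. Then take the carriage by its square handle, slide it along the rail until the ball detent drops into its notch, and finish still gripping the handle with the carriage held at the notch, ready to tack. Leave the loose parts lying near the cover (eared ring, square tube offcut, sleeve) where they are.

Things in the scene. Friction and masses are not known exactly. Their poses are not given: they have to be found in the camera images.
- fixture: Fixed aluminium jig plate, 210 x 380 x 16 mm, yawed up to 0.35 rad. Origin: centre of its underside. A steel rail runs along its y axis; the carriage slides to its +y. Beside the rail, 70 mm to +x, lies a steel index bar, 16 mm wide, top 30 mm above the bench, with one 16 mm notch across its top. The bar is clamped at a new place each time: find the notch by feel or by eye.
- travel (a joint): Travel of the carriage along the rail in m: 0 at the parked end, growing to the fixture's +y, hard stop at 0.15. Starts at 0 to 0.03; the notch is at 0.07 to 0.13. Friction about 1.5 N; it stays where left. At the notch the sprung ball draws it in with about 5 N over the last 6 mm, then resists leaving either way with about 10 N. Let loose within 5 mm of the notch, it centres itself there.
- carriage: The carriage: an aluminium block 80 x 140 x 18 mm, top 49 mm above the bench, with the housing, handle and plunger on it. Axes as the fixture's. Origin: on the housing's axis at bench level; the block reaches 40 mm to -y and 100 mm to +y of it. On an arm 70 mm to +x stands the ball plunger, its body up to 79 mm, its brass stem to 93 mm above the bench.
- plunger (a joint): How far the spring ball plunger on the carriage has dropped, in m: 0 while the ball (20 mm) rides on the flat of the index bar, about 0.004 when it sits in the notch. Its brass stem sinks with it.
- handle_top (a point): Centre of the top of the handle, an upright square steel post on the carriage's centreline, 20 x 20 mm, rising 75 mm from the carriage's top to 124 mm above the bench, 85 mm to the fixture's +y of the housing's axis. Its sides are parallel to the fixture's axes. It is gripped from above.
- housing_rim (a point): Centre of the mouth of the round aluminium housing that is fixed on the carriage: outside 64 mm, bore 54 mm, rim 99 mm above the bench, open upwards. Three sprung balls inside the bore, 6 mm below the rim, hold the cover: set in loosely it rests about 7 mm proud, and a push of 7 to 10 N straight down seats it.
- cover: Loose aluminium cover, about 110 g, lying upright on the bench: a plug 50 mm across and 14 mm high with a tapered foot, on it a flange 64 mm across and 6 mm thick, on that a round grip boss 24 mm across and 30 mm tall (50 mm in all). Origin: centre of the plug's underside, z along the boss.
- cover_flange (a point): Centre of the underside of the cover's flange, 14 mm above the cover's origin. Seated, it lies on the housing's rim.
- flange: Bystander: flat aluminium ring with three ears, 64 mm across without them, 8 mm high. It may lie in any of the three places beside the fixture, as may the cover and the offcut. Origin: centre of the underside.
- offcut: Bystander: open square aluminium tube offcut, 40 x 40 x 40 mm. Origin: centre of the underside.
- sleeve: Bystander: steel sleeve, 36 mm across, 45 mm high, upright. Origin: centre of the underside.

How it is judged:
On the way, in this order (a step that is already met when the one before it is completed fails the run):
1. the cover is pressed home, level, in the housing while the carriage is still near its parked end (z of cover_flange in the frame of housing_rim between -0.003 and 0.002 m and horizontal distance between cover_flange and housing_rim below 0.004 m and angle between cover's own z axis and vertical below 0.05 rad and value of joint travel below 0.055 m), for 0.2 s.
2. the ball is in the notch and the fingers hold the handle (value of joint plunger above 0.002 m and contact force between the fingers and carriage above 3 N and distance between the grasp point and handle_top below 0.06 m), for 0.2 s.
At the end, for the whole second after the job is handed in: The cover's flange lies on the housing's rim (within 2 mm of touching, 4 mm of centre, 0.05 rad of level), the detent ball has dropped more than 2 mm into the notch (carriage within about 2 mm of it), the carriage is still, and the fingers still grip the handle with more than 3 N (all of step 2 and velocity of joint travel between -0.01 and 0.01 m/s and z of cover_flange in the frame of housing_rim between -0.003 and 0.002 m and horizontal distance between cover_flange and housing_rim below 0.004 m and angle between cover's own z axis and vertical below 0.05 rad); the arm keeps its last pose, push and grip.
It fails at once if one of the loose parts lying near the cover (eared ring, square offcut, sleeve) is shifted more than 30 mm (distance of any of flange, offcut, sleeve from where it was at the start of the episode above 0.03 m).
It also fails if it takes over 72 s, if anything falls off the work surface, if the arm or the gripper's body presses on something with over 40 N, if the wrist force passes 120 N, or if a joint passes its speed limit or range.

## Working session

There is one attempt and no reset: what is moved stays moved. The work goes in short steps, Python scripts to look and compute and a tool call to move; the robot and the scene stay as the last step left them, time stands still between calls to the robot, and variables do not carry over. Pictures are saved under pics/ and viewed, and the job is handed in when it is done.

Besides the shell and the picture viewer there is one more tool, called after "Emit:" by a JSON object that holds its "op" and its "data". step_arm: Moves the arm, as the interface text tells. Its arguments: {"type":"object","properties":{"translation":{"type":"array"},"angular":{"type":"array"},"jaw":{"type":"number"},"squeeze":{"type":"number"}},"required":["translation","angular"]}

```bash
mkdir -p pics; ls; python3 - <<'E'
from station import manip
import cv2,numpy as np
s=manip.read_state();print(s)
for n in("scene","top"):
    d=manip.get_image(n);cv2.imwrite(f"pics/{n}0.png",d["frame"][:,:,::-1]);print(n,d["fx"],d["fy"],d["cx"],d["cy"],np.round(d["T"],4).tolist())
    np.savez(f"{n}0.npz",**d)
E
```

```text
pics
{'clock': 0.0, 'q': array([ 1.12301841,  0.46836039, -0.01160875,  1.60363677,  0.00599309,
        1.0713551 , -0.05629706]), 'qvel': array([-1.89278528e-05,  1.47204201e-05,  3.32321136e-04, -1.31654804e-03,
       -6.00767679e-04, -8.91818058e-04,  7.40803193e-04]), 'tau': array([ 1.65265715e-04, -5.20575035e+01, -1.26027563e-02, -2.43748051e+01,
       -5.66613511e-02,  1.72701571e-02,  1.69074106e-04]), 'position': array([ 0.25569253, -0.59696722,  0.21364578]), 'tool_rot': array([-3.07619675,  1.56907131,  2.04091116]), 'contact_force': array([ 0.45900407, -0.56513479,  0.24968854]), 'moment': array([-0.03580364,  0.03268437, -0.0208324 ]), 'finger_gap': 1.0005246709539937}
scene 501.0223102609446 501.0223102609446 324.2467293641995 198.60535188486992 [[-0.8465, 0.3461, -0.4045, 0.908], [0.5322, 0.5314, -0.659, 0.5324], [-0.0131, -0.7732, -0.6341, 0.7456], [0.0, 0.0, 0.0, 1.0]]
top 436.5971266900532 436.5971266900532 323.0116376595939 189.55013217608982 [[0.0154, -0.9965, 0.0823, 0.4547], [-0.9998, -0.0143, 0.0139, -0.1458], [-0.0127, -0.0825, -0.9965, 0.9585], [0.0, 0.0, 0.0, 1.0]]
```

View pics/scene0.png

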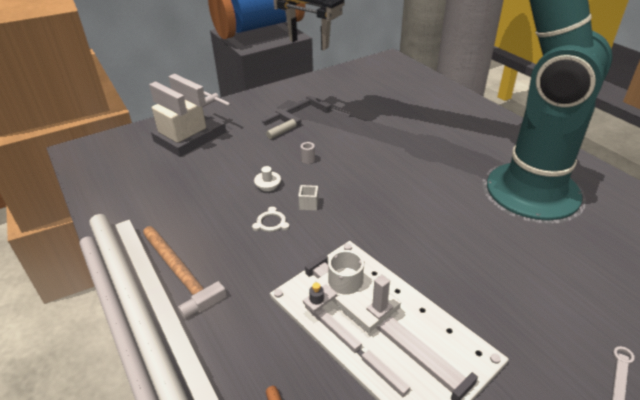

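View pics/top0.png

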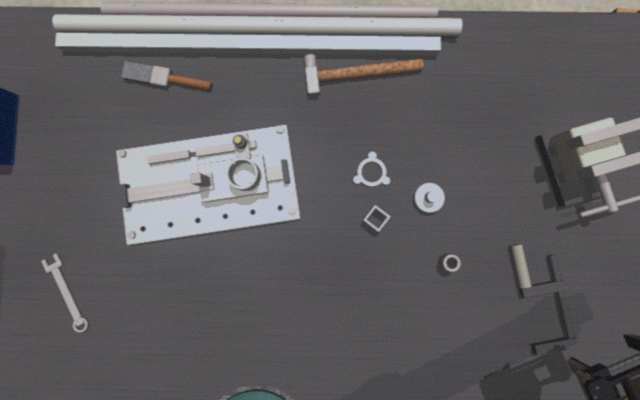

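Top view (image up = +x, left = +y): cover at (430,198), housing (243,175), handle (202,180), plunger (239,142), and a dark gap in the index bar near (192,154). I'll zoom in for detail.

```bash
cat > h.py <<'E'
import numpy as np,cv2
def cast(d,u,v,z):
    T=d["T"];r=T[:3,:3]@np.array([(u-d["cx"])/d["fx"],(v-d["cy"])/d["fy"],1]);o=T[:3,3]
    return o+r*(z-o[2])/r[2]
def proj(d,p):
    T=d["T"];c=T[:3,:3].T@(np.asarray(p)-T[:3,3]);return np.array([c[0]/c[2]*d["fx"]+d["cx"],c[1]/c[2]*d["fy"]+d["cy"]])
def tri(d1,p1,d2,p2):
    A=[];b=[]
    M=np.zeros((3,3));w=np.zeros(3)
    for d,p in((d1,p1),(d2,p2)):
        o=d["T"][:3,3];r=cast(d,*p,0)-o;r/=np.linalg.norm(r);P=np.eye(3)-np.outer(r,r);M+=P;w+=P@o
    return np.linalg.solve(M,w)
E
python3 - <<'E'
import numpy as np,cv2
a=np.load("top0.npz");s=np.load("scene0.npz")
def crop(d,x,y,w,h,k,n): 
    cv2.imwrite(n,cv2.resize(d["frame"][y:y+h,x:x+w,::-1],None,fx=k,fy=k,interpolation=cv2.INTER_CUBIC))
crop(a,110,120,200,130,4,"pics/t_fix.png")
crop(a,340,140,130,140,4,"pics/t_cov.png")
crop(s,245,140,100,100,6,"pics/s_cov.png")
crop(s,265,235,250,165,3,"pics/s_fix.png")
E
```

```text
(no output)
```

View pics/t_fix.png

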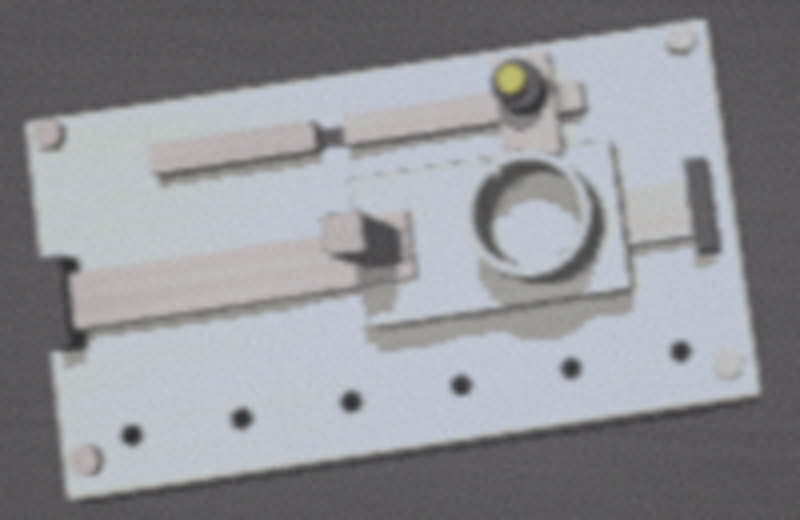

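View pics/t_cov.png

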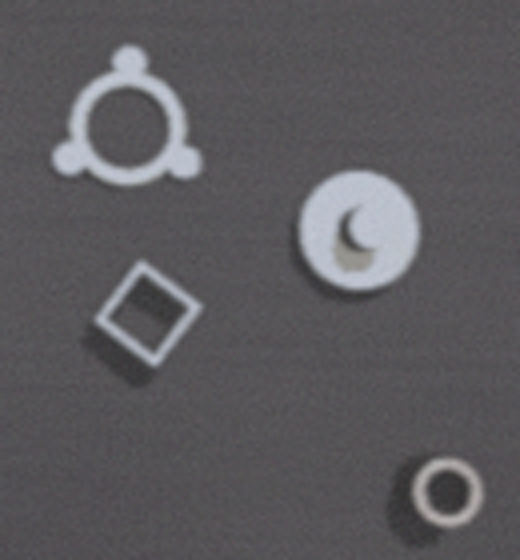

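View pics/s_cov.png

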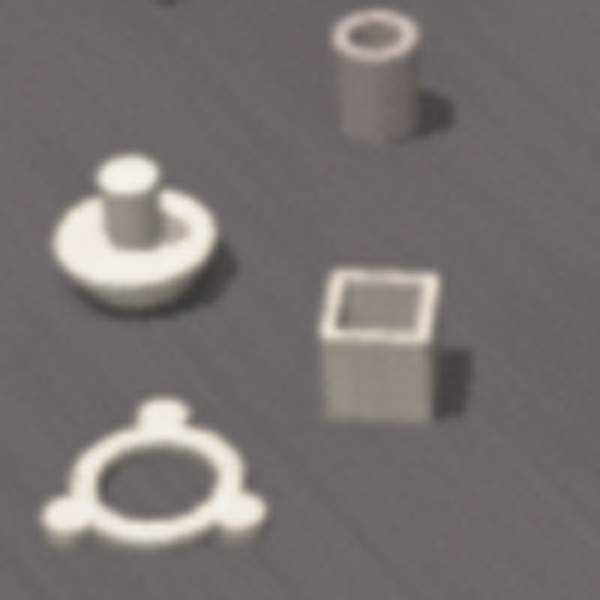

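View pics/s_fix.png

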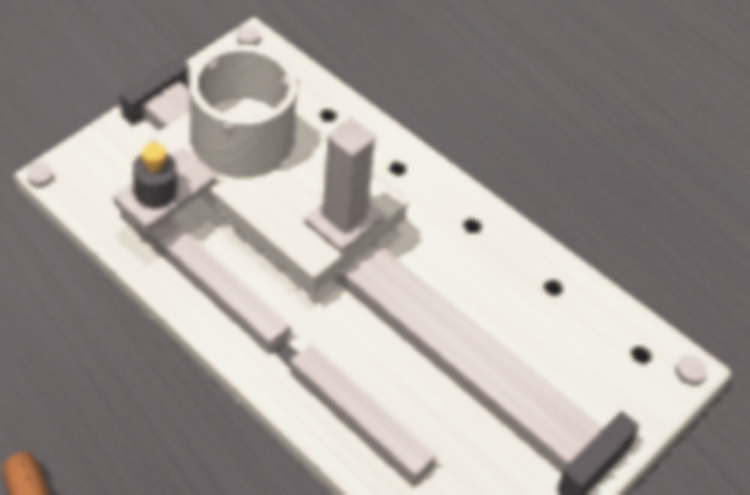

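Crops show: cover circle centre at top (430,198), housing rim at (243.5,174), handle top at (196,178), plunger stem at (237.5,139), and the notch at crop (328,136), which is (192,154). Now I'll fit these numerically.

```bash
python3 - <<'E'
import numpy as np,cv2
from h import *
a=dict(np.load("top0.npz"));s=dict(np.load("scene0.npz"))
g=cv2.cvtColor(a["frame"],cv2.COLOR_RGB2GRAY)
m=(g>135).astype(np.uint8)
cs,_=cv2.findContours(m,cv2.RETR_EXTERNAL,cv2.CHAIN_APPROX_NONE)
for c in cs:
    x,y,w,h=cv2.boundingRect(c)
    if 110<x<470 and 110<y<290 and cv2.contourArea(c)>40:
        print((x,y,w,h),cv2.contourArea(c),cv2.minEnclosingCircle(c), cv2.minAreaRect(c))
        if 390<x<430: 
            hull=cv2.convexHull(c); e=cv2.fitEllipse(hull);print("cover",e,cast(a,*e[0],.02))
        if w>100:
            q=cv2.approxPolyDP(cv2.convexHull(c),8,True)[:,0];print("plate",[np.round(cast(a,*p,.016),4).tolist() for p in q])
            r=cv2.boxPoints(cv2.minAreaRect(c));print("rect",np.round([cast(a,*p,.016) for p in r],4).tolist())
def T(n,p,z):print(n,np.round(cast(a,*p,z),4))
T("rim",(110+533/4-.4,120+217/4-.4),.099)
T("handle",(110+343/4-.4,120+234/4-.4),.124)
T("stem",(110+510/4-.4,120+79/4-.4),.093)
T("notch",(110+329/4-.4,120+136/4-.4),.030)
for n,p,z in(("flange",(372,172),.008),("offcut",(340+148/4,140+313/4),.04),("sleeve",(340+448/4,140+492/4),.045)):T(n,p,z)
# scene
def S(n,p,z):print("S",n,np.round(cast(s,*p,z),4))
S("boss",(245+129/6-.4,140+175/6-.4),.05)
S("rim",(265+243/3-.3,235+88/3-.3),.099)
S("handle",(265+351/3-.3,235+138/3-.3),.124)
S("sleeve",(245+376/6-.4,140+37/6-.4),.045)
E
```

```text
(444, 255, 16, 17) 191.5 ((451.5555419921875, 262.6111145019531), 8.400762557983398) ((451.5, 263.0), (16.0, 15.0), 90.0)
(364, 205, 26, 26) 343.0 ((376.4403076171875, 217.5895538330078), 12.671770095825195) ((376.6400146484375, 217.98001098632812), (19.399999618530273, 19.200000762939453), 36.86989974975586)
(415, 183, 30, 29) 651.0 ((429.3348083496094, 197.1843719482422), 14.933137893676758) ((429.5, 197.0), (28.0, 29.0), 90.0)
cover ((429.3882141113281, 197.1129608154297), (29.13730239868164, 29.744070053100586), 124.6971664428711) [ 0.51925078 -0.36142747  0.02      ]
(353, 152, 37, 34) 738.0 ((371.5, 172.0), 20.155742645263672) ((371.0, 168.5), (33.0, 36.0), 90.0)
(116, 125, 184, 120) 16000.5 ((206.5, 184.5), 99.3001480102539) ((206.28155517578125, 184.29725646972656), (95.2695541381836, 176.1505126953125), 81.31365203857422)
plate [[0.6736, -0.0492, 0.016], [0.4703, -0.0819, 0.016], [0.4087, 0.2882, 0.016], [0.6132, 0.321, 0.016]]
rect [[0.612, 0.332, 0.016], [0.6761, -0.0495, 0.016], [0.4702, -0.0852, 0.016], [0.4072, 0.2894, 0.016]]
rim [0.5547 0.0258 0.099 ]
handle [0.5423 0.1125 0.124 ]
stem [0.6252 0.0408 0.093 ]
notch [0.6052 0.1512 0.03  ]
flange [ 0.5733 -0.2392  0.008 ]
offcut [ 0.4719 -0.2471  0.04  ]
sleeve [ 0.382  -0.4016  0.045 ]
S boss [ 0.5203 -0.36    0.05  ]
S rim [0.5603 0.0342 0.099 ]
S handle [0.5452 0.1158 0.124 ]
S sleeve [ 0.3848 -0.3979  0.045 ]
```

```bash
cat >> h.py <<'E'
from scipy.spatial.transform import Rotation as Ro
def state():
    from station import manip
    return manip.read_state()
def Rt(s): return Ro.from_euler("xyz",s["tool_rot"])
def goal(s,p,jaw=None,R0=None,P0=None):
    """jaw: world angle of tool z axis (rad), tool x down. prints shares"""
    R=R0 or Rt(s);P=s["position"] if P0 is None else P0
    d=R.inv().apply(np.asarray(p)-P)/.12
    w=np.zeros(3)
    if jaw is not None:
        best=None
        for k in(0,np.pi):
            z=np.array([np.cos(jaw+k),np.sin(jaw+k),0]);x=np.array([0,0,-1.]);y=np.cross(z,x)
            G=Ro.from_matrix(np.c_[x,y,z]);v=(R.inv()*G).as_rotvec()
            if best is None or np.linalg.norm(v)<np.linalg.norm(best):best=v
        w=best/np.radians(30)
    print("trans",np.round(d,3),"ang",np.round(w,3),"T",np.round(s["clock"],2))
    return d,w
E
python3 - <<'E'
from h import *
s=state();M=Rt(s).as_matrix();print(np.round(M,3));z=M[:,2];print("jaw ang",np.arctan2(z[1],z[0]))
goal(s,[.5195,-.361,.2136],0.165)
goal(s,[.5195,-.361,.2136],0.165+np.pi/2)
E
```

```text
[[-0.001  0.919  0.394]
 [ 0.001  0.394 -0.919]
 [-1.    -0.    -0.002]]
jaw ang -1.1660857567517093
trans [ 2.000e-03  2.795e+00 -9.420e-01] ang [-2.542e+00 -3.000e-03 -2.000e-03] T 0.1
trans [ 2.000e-03  2.795e+00 -9.420e-01] ang [ 0.458 -0.003  0.001] T 0.1
```

Emit:
{"op": "step_arm", "data": {"translation": [[0, 0.1, -0.034], [0, 0.2, -0.068], [0, 0.3, -0.1], [0, 0.4, -0.135], [0, 0.5, -0.17], [0, 0.6, -0.2], [0, 0.7, -0.235], [0, 0.8, -0.27], [0, 0.9, -0.3], [0, 1, -0.34]], "angular": [[0.05, 0, 0], [0.1, 0, 0], [0.15, 0, 0], [0.2, 0, 0], [0.25, 0, 0], [0.3, 0, 0], [0.35, 0, 0], [0.4, 0, 0], [0.458, 0, 0], [0.458, 0, 0]], "jaw": 0, "squeeze": 30}}

```text
clock: 1.35
position: [0.3503, -0.5122, 0.2141]
tool_rot: [-2.493, 1.57, 2.384]
contact_force: [0.1, -0.4, -0.2]
finger_gap: 1.001
```

```bash
python3 - <<'E'
from h import *
s=state();print(s["position"],s["finger_gap"]);goal(s,[.5195,-.361,.2136],0.165+np.pi/2)
E
```

```text
[ 0.35034956 -0.51221365  0.21413814] 1.0008192588543912
trans [ 0.004  1.598 -1.011] ang [ 0.    -0.001  0.001] T 1.35
```

Emit:
{"op": "step_arm", "data": {"translation": [[0, 0.1, -0.065], [0, 0.2, -0.13], [0, 0.3, -0.19], [0, 0.4, -0.255], [0, 0.5, -0.315], [0, 0.6, -0.38], [0, 0.7, -0.44], [0, 0.8, -0.5], [0, 0.9, -0.57], [0, 1, -0.63]], "angular": [[0, 0, 0], [0, 0, 0], [0, 0, 0], [0, 0, 0], [0, 0, 0], [0, 0, 0], [0, 0, 0], [0, 0, 0], [0, 0, 0], [0, 0, 0]]}}

```text
clock: 2.6
position: [0.4569, -0.4177, 0.2146]
tool_rot: [-1.979, 1.571, 2.898]
contact_force: [0.1, -0.2, 0.4]
finger_gap: 0.999
```

Emit:
{"op": "step_arm", "data": {"translation": [[0.1, 0.1, -0.065], [0.2, 0.2, -0.13], [0.3, 0.3, -0.19], [0.4, 0.4, -0.255], [0.5, 0.5, -0.315], [0.6, 0.6, -0.38], [0.7, 0.6, -0.38], [0.8, 0.6, -0.38], [0.8, 0.6, -0.38], [0.8, 0.6, -0.38]], "angular": [[0, 0, 0], [0, 0, 0], [0, 0, 0], [0, 0, 0], [0, 0, 0], [0, 0, 0], [0, 0, 0], [0, 0, 0], [0, 0, 0], [0, 0, 0]]}}

```text
clock: 3.85
position: [0.5195, -0.3624, 0.1189]
tool_rot: [0.389, 1.57, -1.018]
contact_force: [0.1, -0.4, -0.2]
finger_gap: 1.001
```

```bash
python3 - <<'E'
from h import *
from station import manip
s=state();print(s["position"],s["finger_gap"]);goal(s,[.5195,-.361,.025],0.165+np.pi/2)
for n in("scene","top"):
    d=manip.get_image(n);np.savez(f"{n}1.npz",**d)
    u,v=proj(d,s["position"]);print(n,u,v)
    x,y=int(u)-70,int(v)-55
    cv2.imwrite(f"pics/{n}1.png",cv2.resize(d["frame"][y:y+110,x:x+140,::-1],None,fx=5,fy=5,interpolation=cv2.INTER_CUBIC)); print(x,y)
E
```

```text
[ 0.51951356 -0.36236125  0.11887198] 1.000723423964345
trans [ 0.782  0.002 -0.012] ang [-0.002  0.001 -0.   ] T 3.85
scene 263.3238269682814 143.685627849765
193 88
top 441.71539696547507 193.62617627574642
371 138
```

View pics/scene1.png

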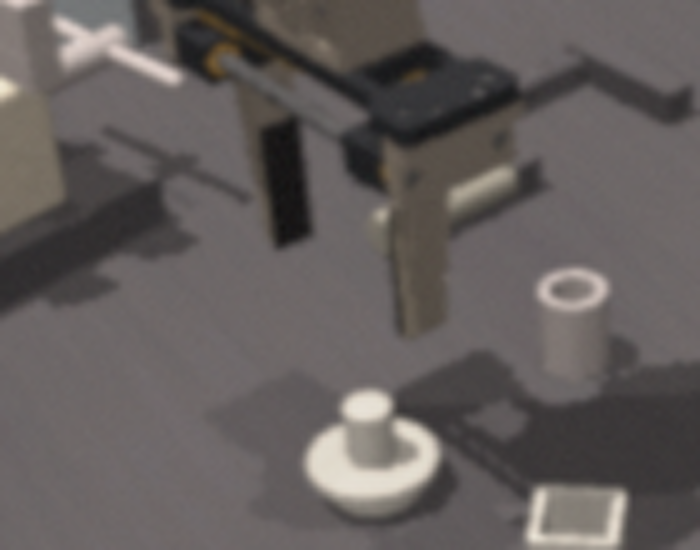

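View pics/top1.png

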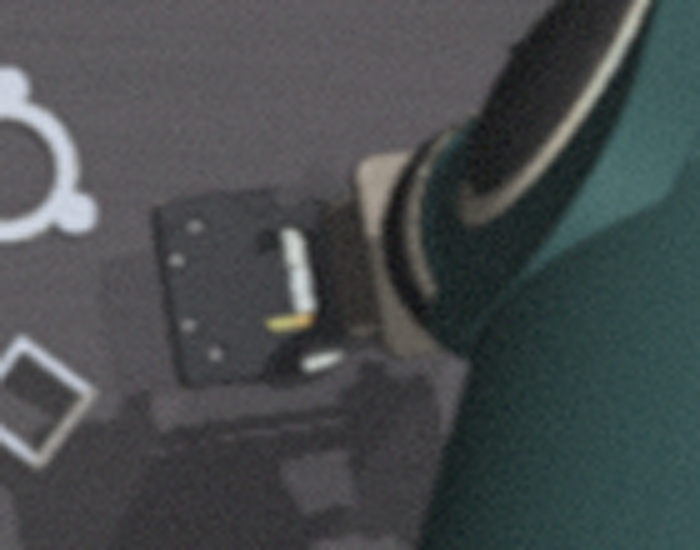

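Scene view: the fingertip midpoint (~(264,146)) sits almost on the projected TCP, and the cover lies directly below it. The top view is blocked by the arm. Descending now.

Emit:
{"op": "step_arm", "data": {"translation": [[0.1, 0, 0], [0.2, 0, 0], [0.3, 0, 0], [0.4, 0, 0], [0.5, 0, -0.01], [0.6, 0, -0.01], [0.68, 0, -0.01], [0.75, 0, -0.01], [0.79, 0, -0.01], [0.79, 0, -0.01]], "angular": [[0, 0, 0], [0, 0, 0], [0, 0, 0], [0, 0, 0], [0, 0, 0], [0, 0, 0], [0, 0, 0], [0, 0, 0], [0, 0, 0], [0, 0, 0]]}}

```text
clock: 5.2
position: [0.5194, -0.3604, 0.0235]
tool_rot: [-2.252, 1.57, 2.625]
contact_force: [-0.2, 0.6, 0.5]
finger_gap: 0.998
```

Emit:
{"op": "step_arm", "data": {"translation": [[0, 0, 0], [0, 0, 0], [0, 0, 0], [0, 0, 0], [0, 0, 0], [0, 0, 0], [0, 0, 0], [0, 0, 0], [0, 0, 0], [0, 0, 0]], "angular": [[0, 0, 0], [0, 0, 0], [0, 0, 0], [0, 0, 0], [0, 0, 0], [0, 0, 0], [0, 0, 0], [0, 0, 0], [0, 0, 0], [0, 0, 0]], "jaw": 255, "squeeze": 35}}

```text
clock: 6.45
position: [0.5195, -0.3606, 0.0238]
tool_rot: [0.203, 1.571, -1.203]
contact_force: [0.2, -0.4, -0.2]
finger_gap: 0.256
```

Emit:
{"op": "step_arm", "data": {"translation": [[-0.1, 0, 0], [-0.2, 0, 0], [-0.3, 0, 0], [-0.4, 0, 0], [-0.5, 0, 0], [-0.6, 0, 0], [-0.7, 0, 0], [-0.8, 0, 0], [-0.9, 0, 0], [-1, 0, 0]], "angular": [[0, 0, 0], [0, 0, 0], [0, 0, 0], [0, 0, 0], [0, 0, 0], [0, 0, 0], [0, 0, 0], [0, 0, 0], [0, 0, 0], [0, 0, 0]]}}

```text
clock: 7.7
position: [0.5195, -0.3605, 0.1446]
tool_rot: [-1.666, 1.571, -3.072]
contact_force: [0.3, 0.2, -1.0]
finger_gap: 0.252
```

```bash
python3 - <<'E'
from h import *
from station import manip
s=state();print(s["position"],s["finger_gap"]);
goal(s,[.5565,.029,.19],0.165+np.pi/2)
for n in("scene",):
    d=manip.get_image(n);np.savez(f"{n}2.npz",**d)
    u,v=proj(d,s["position"]);print(n,u,v)
    x,y=int(u)-70,int(v)-55
    cv2.imwrite(f"pics/{n}2.png",cv2.resize(d["frame"][y:y+110,x:x+140,::-1],None,fx=5,fy=5,interpolation=cv2.INTER_CUBIC)); print(x,y)
E
```

```text
[ 0.51946325 -0.36047013  0.14455751] 0.2521642558171555
trans [-0.379  0.837 -3.151] ang [-0. -0.  0.] T 7.7
scene 262.6934973437843 134.44065132414897
192 79
```

View pics/scene2.png

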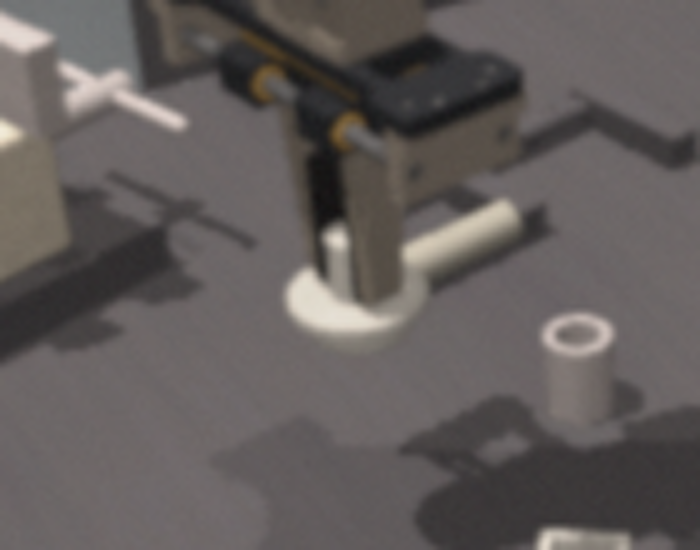

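Cover is held (gap 23 mm, weight 1 N, flange level just under the fingertips). Carrying it to above the housing.

Emit:
{"op": "step_arm", "data": {"translation": [[-0.1, 0.03, -0.1], [-0.2, 0.05, -0.2], [-0.3, 0.08, -0.3], [-0.38, 0.11, -0.4], [-0.38, 0.13, -0.5], [-0.38, 0.16, -0.6], [-0.38, 0.19, -0.7], [-0.38, 0.21, -0.8], [-0.38, 0.24, -0.9], [-0.38, 0.27, -1]], "angular": [[0, 0, 0], [0, 0, 0], [0, 0, 0], [0, 0, 0], [0, 0, 0], [0, 0, 0], [0, 0, 0], [0, 0, 0], [0, 0, 0], [0, 0, 0]]}}

```text
clock: 9.0
position: [0.5318, -0.236, 0.1893]
tool_rot: [-1.513, 1.571, -2.919]
contact_force: [0.6, -0.9, -1.4]
finger_gap: 0.253
```

Emit:
{"op": "step_arm", "data": {"translation": [[0, 0.03, -0.1], [0, 0.05, -0.2], [0, 0.08, -0.3], [0, 0.11, -0.4], [0, 0.13, -0.5], [0, 0.16, -0.6], [0, 0.19, -0.7], [0, 0.21, -0.8], [0, 0.24, -0.9], [0, 0.27, -1]], "angular": [[0, 0, 0], [0, 0, 0], [0, 0, 0], [0, 0, 0], [0, 0, 0], [0, 0, 0], [0, 0, 0], [0, 0, 0], [0, 0, 0], [0, 0, 0]]}}

```text
clock: 10.25
position: [0.5441, -0.1123, 0.1894]
tool_rot: [-0.912, 1.571, -2.318]
contact_force: [0.9, 1.0, -1.4]
finger_gap: 0.252
```

```bash
python3 - <<'E'
from h import *
from station import manip
s=state();print(s["position"],s["finger_gap"]);
goal(s,[.5565,.029,.19],0.165+np.pi/2)
for n in("scene","top"):
    d=manip.get_image(n);np.savez(f"{n}3.npz",**d)
    cv2.imwrite(f"pics/{n}3.png",d["frame"][:,:,::-1])
d=dict(np.load("scene3.npz"));x,y,k=300,210,5
cv2.imwrite("pics/scene3c.png",cv2.resize(d["frame"][y:y+100,x:x+120,::-1],None,fx=5,fy=5,interpolation=cv2.INTER_CUBIC))
E
```

```text
[ 0.5441081  -0.11226072  0.1893603 ] 0.2523652760967304
trans [-0.005  0.295 -1.144] ang [-0.  0.  0.] T 10.25
```

View pics/scene3.png

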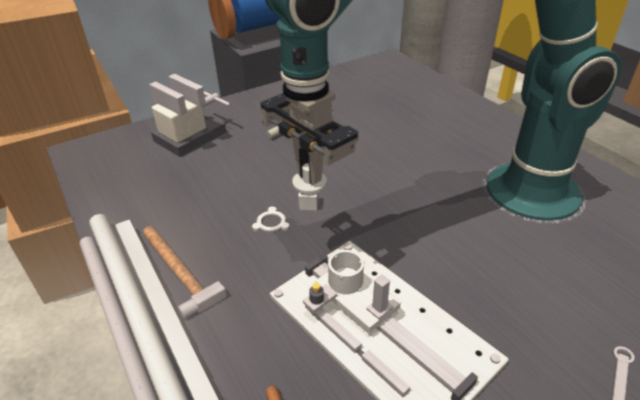

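View pics/top3.png

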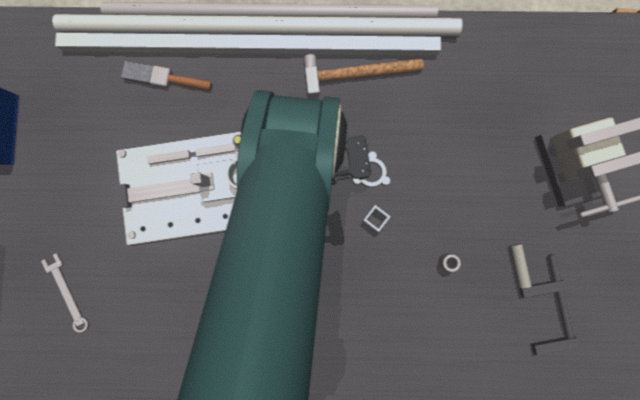

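Top view is blocked by the arm; the scene view shows the cover held level. I'll measure the rim more carefully from both initial images.

```bash
python3 - <<'E'
from h import *
s=dict(np.load("scene0.npz"));a=dict(np.load("top0.npz"));s3=dict(np.load("scene3.npz"))
def crop(d,x,y,w,h,k):
    g=cv2.cvtColor(d["frame"][y:y+h,x:x+w],cv2.COLOR_RGB2GRAY);g=cv2.createCLAHE(2,(2,2)).apply(g)
    g=cv2.resize(g,None,fx=k,fy=k,interpolation=cv2.INTER_CUBIC)
    g=cv2.cvtColor(g,cv2.COLOR_GRAY2BGR)
    for i in range(0,w,5):
        cv2.putText(g,str(x+i),(i*k,8),0,.3,(0,0,255));cv2.line(g,(i*k+k//2,10),(i*k+k//2,14),(0,0,255))
    for i in range(0,h,5):
        cv2.putText(g,str(y+i),(0,i*k+k//2+3),0,.3,(0,0,255));cv2.line(g,(20,i*k+k//2),(24,i*k+k//2),(0,0,255))
    return g
A=crop(s,322,245,48,50,8);B=crop(a,220,150,48,50,8)
cv2.imwrite("pics/rims.png",np.hstack([A,B]))
cv2.imwrite("pics/cov3.png",crop(s3,285,165,50,50,10))
E
```

```text
(no output)
```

View pics/rims.png

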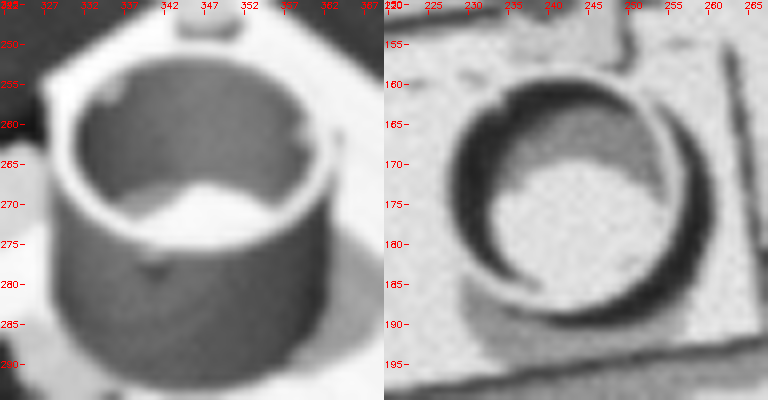

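View pics/cov3.png

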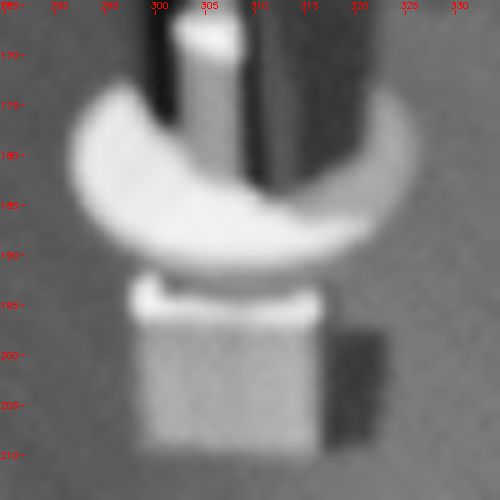

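Scene: bore edge spans x 330.9–361, y 251.6–274.1. Top: bore spans x 228–254.5, y 159.3–187, so its centre is about (241.2,173.2), not 243. Recomputing with bore-edge points fitted by ellipse.

```bash
python3 - <<'E'
from h import *
s=dict(np.load("scene0.npz"));a=dict(np.load("top0.npz"));s3=dict(np.load("scene3.npz"))
pc=lambda pts,x,y,ox:[(x+(u-ox)/8-.44,y+v/8-.44) for u,v in pts]
S=pc([(75,145),(316,150),(190,56),(100,88),(290,95),(130,228),(190,242),(260,232),(90,190),(305,190),(245,65),(140,66)],322,245,0)
A=pc([(451,180),(662,200),(560,78),(490,98),(620,97),(462,235),(490,275),(560,302),(610,290),(648,255),(648,140)],220,150,384)
for d,p,n in((s,S,"S"),(a,A,"T")):
    w=np.array([cast(d,u,v,.099)[:2] for u,v in p])
    M=np.c_[2*w,np.ones(len(w))];r=np.linalg.lstsq(M,(w**2).sum(1),rcond=None)[0]
    R=np.sqrt(r[2]+r[0]**2+r[1]**2);print(n,"centre",r[:2],"dia",2*R,"res",np.round(np.hypot(*(w-r[:2]).T)-R,4))
c=tri(s,cv2.fitEllipse(np.float32(S))[0],a,cv2.fitEllipse(np.float32(A))[0]);print("tri",c)
# cover in scene3: flange top plane z
z=.1894-.0038
B=[(285+u/10-.45,165+v/10-.45) for u,v in[(72,160),(80,195),(100,222),(130,246),(80,130),(100,98),(125,82),(415,155),(405,120),(380,90),(405,180),(380,205)]]
w=np.array([cast(s3,u,v,z)[:2] for u,v in B])
M=np.c_[2*w,np.ones(len(w))];r=np.linalg.lstsq(M,(w**2).sum(1),rcond=None)[0]
R=np.sqrt(r[2]+r[0]**2+r[1]**2);print("cover centre",r[:2],"dia",2*R,np.round(np.hypot(*(w-r[:2]).T)-R,4))
E
```

```text
S centre [0.55848598 0.03227445] dia 0.05458968520053829 res [-0.0009 -0.0008  0.0007  0.0003 -0.0006  0.0005  0.0005  0.001  -0.0009
 -0.0005  0.0005  0.0002]
T centre [0.55589068 0.0290858 ] dia 0.05463757839822611 res [-0.0007 -0.0011  0.0006  0.0014  0.0004 -0.0012 -0.0004  0.0007  0.0011
  0.0007 -0.0018]
tri [0.55653526 0.02991641 0.09495585]
cover centre [ 0.546084   -0.11141483] dia 0.06356363656990739 [-0.0007 -0.0004  0.0002  0.0015 -0.0007  0.0004  0.0001  0.0005  0.0003
  0.0005 -0.0002 -0.0015]
```

Both views agree once each is corrected by the held cover: target TCP about (0.5565, 0.0305).

Emit:
{"op": "step_arm", "data": {"translation": [[0, 0.03, -0.1], [0, 0.06, -0.2], [0, 0.09, -0.3], [0, 0.12, -0.4], [0, 0.15, -0.5], [0, 0.18, -0.6], [0, 0.21, -0.7], [0, 0.24, -0.8], [0, 0.27, -0.9], [0, 0.297, -1]], "angular": [[0, 0, 0], [0, 0, 0], [0, 0, 0], [0, 0, 0], [0, 0, 0], [0, 0, 0], [0, 0, 0], [0, 0, 0], [0, 0, 0], [0, 0, 0]]}}

```text
clock: 11.6
position: [0.5596, 0.012, 0.1894]
tool_rot: [-0.709, 1.571, -2.115]
contact_force: [0.5, 0.5, 0.0]
finger_gap: 0.254
```

Emit:
{"op": "step_arm", "data": {"translation": [[0, 0, -0.08], [0.05, 0, -0.156], [0.1, 0, -0.156], [0.15, 0, -0.156], [0.2, 0, -0.156], [0.25, 0, -0.156], [0.3, 0, -0.156], [0.35, 0, -0.156], [0.4, 0, -0.156], [0.4, 0, -0.156]], "angular": [[0, 0, 0], [0, 0, 0], [0, 0, 0], [0, 0, 0], [0, 0, 0], [0, 0, 0], [0, 0, 0], [0, 0, 0], [0, 0, 0], [0, 0, 0]]}}

```text
clock: 12.85
position: [0.556, 0.0296, 0.1408]
tool_rot: [-1.626, 1.57, -3.031]
contact_force: [-0.3, -1.0, -0.9]
finger_gap: 0.249
```

```bash
python3 - <<'E'
from h import *
from station import manip
s=state();print(s["position"],s["finger_gap"]);
goal(s,[.5565,.0305,.125],0.165+np.pi/2)
d=manip.get_image("scene");np.savez("scene4.npz",**d)
x,y,w,h,k=295,205,100,100,7
g=cv2.resize(d["frame"][y:y+h,x:x+w,::-1],None,fx=k,fy=k,interpolation=cv2.INTER_CUBIC)[:600]
for i in range(0,w,10): cv2.putText(g,str(x+i),(i*k,8),0,.3,(0,0,255))
for i in range(0,h-15,10): cv2.putText(g,str(y+i),(0,i*k+6),0,.3,(0,0,255))
cv2.imwrite("pics/s4.png",g)
d=manip.get_image("top");cv2.imwrite("pics/t4.png",d["frame"][:,:,::-1])
E
```

```text
[0.55603327 0.02957826 0.14081122] 0.24947392527182072
trans [ 0.132  0.005 -0.007] ang [ 0.    -0.     0.002] T 12.85
```

View pics/s4.png

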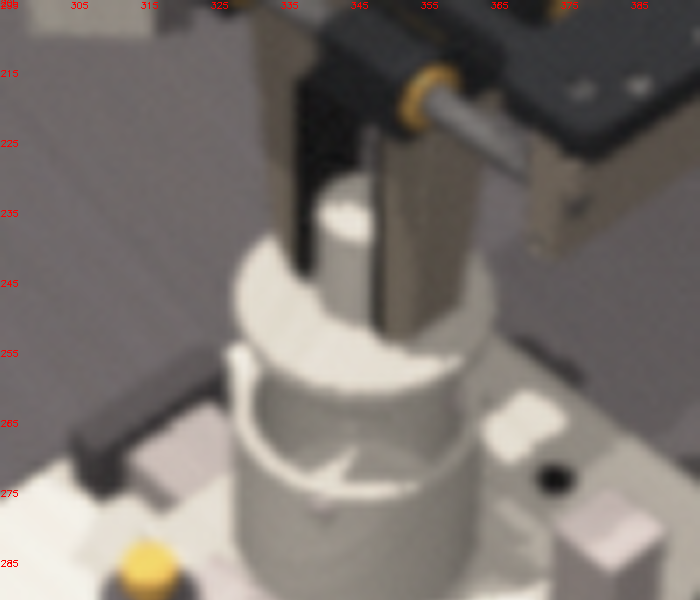

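```bash
python3 - <<'E'
from h import *
d=dict(np.load("scene4.npz"))
def circ(pts,z):
    w=np.array([cast(d,295+u/7-.43,205+v/7-.43,z)[:2] for u,v in pts])
    M=np.c_[2*w,np.ones(len(w))];r=np.linalg.lstsq(M,(w**2).sum(1),rcond=None)[0]
    R=np.sqrt(r[2]+r[0]**2+r[1]**2);print(r[:2],2*R,np.round(np.hypot(*(w-r[:2]).T)-R,4))
circ([(234,300),(245,345),(275,372),(320,390),(365,392),(250,262),(275,237),(495,300),(488,265),(470,355),(420,382)],.137)
circ([(230,400),(240,440),(262,470),(300,493),(345,500),(478,410),(420,493),(231,365)],.099)
circ([(251,400),(262,440),(290,467),(345,486),(320,480),(410,484),(450,455)],.099)
E
```

```text
[0.55774615 0.03215149] 0.06351357255098315 [ 0.      0.0011  0.001   0.0005 -0.0008 -0.0009 -0.0008  0.0002  0.0013
 -0.0005 -0.0013]
[0.55897577 0.03031935] 0.06428359722112954 [-0.001  -0.0012 -0.0003  0.0004 -0.0002 -0.0009  0.0013  0.0017]
[0.55727052 0.03155362] 0.055594114960581704 [ 0.0002  0.     -0.0001 -0.0002 -0.0004  0.001  -0.0005]
```

Cover and rim centres coincide within about 1 mm in this view. Lowering the plug into the mouth.

Emit:
{"op": "step_arm", "data": {"translation": [[0.03, 0, 0], [0.06, 0, 0], [0.08, 0, 0], [0.1, 0, 0], [0.12, 0, 0], [0.14, 0, 0], [0.16, 0, 0], [0.18, 0, 0], [0.19, 0, 0], [0.19, 0, 0]], "angular": [[0, 0, 0], [0, 0, 0], [0, 0, 0], [0, 0, 0], [0, 0, 0], [0, 0, 0], [0, 0, 0], [0, 0, 0], [0, 0, 0], [0, 0, 0]]}}

```text
clock: 14.2
position: [0.5563, 0.0296, 0.1185]
tool_rot: [-1.498, 1.571, -2.904]
contact_force: [-0.4, -0.8, -0.5]
finger_gap: 0.252
```

```bash
python3 - <<'E'
from h import *
s=state();print(s["position"],s["finger_gap"],s["contact_force"],s["moment"])
E
```

```text
[0.55634141 0.02957281 0.11847115] 0.2518161992751342 [-0.4192081  -0.82309105 -0.51820404] [ 0.0358323  -0.00216555  0.01013569]
```

Emit:
{"op": "step_arm", "data": {"translation": [[0.01, 0, 0], [0.02, 0, 0], [0.03, 0, 0], [0.04, 0, 0], [0.05, 0, 0], [0.06, 0, 0], [0.07, 0, 0], [0.08, 0, 0], [0.09, 0, 0], [0.09, 0, 0]], "angular": [[0, 0, 0], [0, 0, 0], [0, 0, 0], [0, 0, 0], [0, 0, 0], [0, 0, 0], [0, 0, 0], [0, 0, 0], [0, 0, 0], [0, 0, 0]], "squeeze": 50}}

```text
clock: 15.45
position: [0.5573, 0.029, 0.1087]
tool_rot: [1.111, 1.569, -0.296]
contact_force: [-0.7, -1.0, 6.1]
finger_gap: 0.255
```

```bash
python3 - <<'E'
from h import *
from station import manip
s=state();print(s["position"],s["finger_gap"],s["contact_force"],s["moment"])
d=manip.get_image("scene");np.savez("scene5.npz",**d)
x,y,w,h,k=295,215,100,85,7
g=cv2.resize(d["frame"][y:y+h,x:x+w,::-1],None,fx=k,fy=k,interpolation=cv2.INTER_CUBIC)[:600]
cv2.imwrite("pics/s5.png",g)
E
```

```text
[0.5572656  0.02900823 0.10869142] 0.2550828371643605 [-0.65052489 -1.01677321  6.06944779] [-0.17427045  0.13628372  0.04199806]
```

View pics/s5.png

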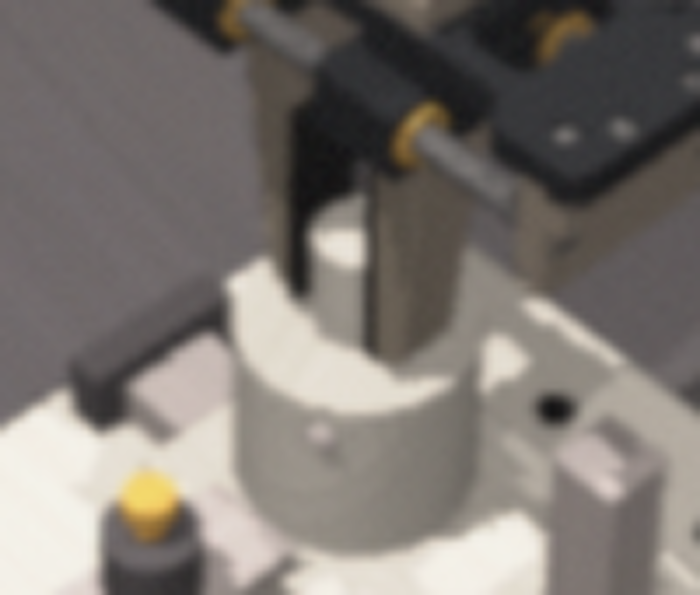

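Flange appears flush on the rim (TCP z matches the seated value of 0.1088). A slightly firmer push will confirm it.

Emit:
{"op": "step_arm", "data": {"translation": [[0.005, 0, 0], [0.01, 0, 0], [0.015, 0, 0], [0.015, 0, 0], [0.015, 0, 0], [0.015, 0, 0], [0.015, 0, 0], [0.015, 0, 0], [0.015, 0, 0], [0.015, 0, 0]], "angular": [[0, 0, 0], [0, 0, 0], [0, 0, 0], [0, 0, 0], [0, 0, 0], [0, 0, 0], [0, 0, 0], [0, 0, 0], [0, 0, 0], [0, 0, 0]]}}

```text
clock: 16.75
position: [0.5573, 0.029, 0.1086]
tool_rot: [1.004, 1.569, -0.402]
contact_force: [-5.6, -1.8, 18.8]
finger_gap: 0.251
```

```bash
python3 - <<'E'
from h import *
s=state();print(s["position"],s["finger_gap"],s["contact_force"],s["moment"],Rt(s).as_matrix()[:,0])
E
```

```text
[0.55731915 0.02903827 0.10860466] 0.25069327558629306 [-5.63039062 -1.84685343 18.7873082 ] [-0.30651379  1.23067087 -0.02423531] [ 2.10048138e-03 -8.93777827e-04 -9.99997395e-01]
```

Bottomed at 19 N with no further motion, so it is seated. Releasing and rising.

Emit:
{"op": "step_arm", "data": {"translation": [[-0.015, 0, 0], [-0.02, 0, 0], [-0.02, 0, 0], [-0.02, 0, 0], [-0.02, 0, 0], [-0.02, 0, 0], [-0.1, 0, 0], [-0.2, 0, 0], [-0.3, 0, 0], [-0.4, 0, 0]], "angular": [[0, 0, 0], [0, 0, 0], [0, 0, 0], [0, 0, 0], [0, 0, 0], [0, 0, 0], [0, 0, 0], [0, 0, 0], [0, 0, 0], [0, 0, 0]], "jaw": 100}}

```text
clock: 18.0
position: [0.5566, 0.0296, 0.1552]
tool_rot: [1.415, 1.57, 0.009]
contact_force: [-0.1, 0.5, 0.1]
finger_gap: 0.607
```

```bash
python3 - <<'E'
from h import *
from station import manip
s=state();print(s["position"],s["finger_gap"],s["contact_force"])
goal(s,[.5426,.1145,.16],0.165+np.pi/2)
for n,(x,y,w,h) in dict(scene=(295,215,110,110),top=(180,120,100,100)).items():
    d=manip.get_image(n);np.savez(f"{n}6.npz",**d)
    cv2.imwrite(f"pics/{n}6.png",cv2.resize(d["frame"][y:y+h,x:x+w,::-1],None,fx=5,fy=5,interpolation=cv2.INTER_CUBIC))
E
```

```text
[0.55663514 0.02960514 0.15523877] 0.6074549403230701 [-0.12633705  0.5405671   0.10080429]
trans [-0.04   0.001 -0.717] ang [-0.     0.    -0.002] T 18.0
```

View pics/scene6.png

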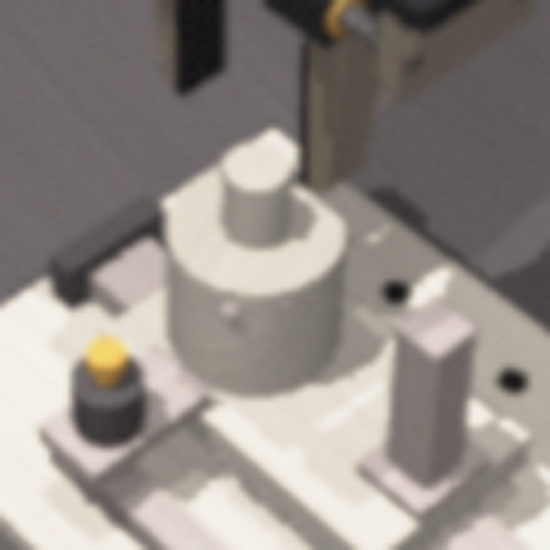

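Cover sits flush and level in the housing. Moving over the handle.

Emit:
{"op": "step_arm", "data": {"translation": [[-0.03, 0, -0.08], [-0.04, 0, -0.16], [-0.04, 0, -0.24], [-0.04, 0, -0.32], [-0.04, 0, -0.4], [-0.04, 0, -0.48], [-0.04, 0, -0.56], [-0.04, 0, -0.64], [-0.04, 0, -0.71], [-0.04, 0, -0.71]], "angular": [[0, 0, 0], [0, 0, 0], [0, 0, 0], [0, 0, 0], [0, 0, 0], [0, 0, 0], [0, 0, 0], [0, 0, 0], [0, 0, 0], [0, 0, 0]]}}

```text
clock: 19.35
position: [0.5422, 0.1145, 0.1587]
tool_rot: [-2.878, 1.571, 2.001]
contact_force: [0.0, -1.1, -0.4]
finger_gap: 0.605
```

```bash
python3 - <<'E'
from h import *
from station import manip
s=state();print(s["position"],s["finger_gap"],s["contact_force"])
goal(s,[.543,.1135,.088],0.165+np.pi/2)
for n,(x,y,w,h) in dict(scene=(300,180,130,150)).items():
    d=manip.get_image(n);np.savez(f"{n}7.npz",**d);print(proj(d,s["position"]),proj(d,[.543,.1135,.124]))
    cv2.imwrite(f"pics/{n}7.png",cv2.resize(d["frame"][y:y+h,x:x+w,::-1],None,fx=4,fy=4,interpolation=cv2.INTER_CUBIC))
E
```

```text
[0.54222376 0.1145166  0.15874847] 0.6047802521984218 [ 0.03631322 -1.09011616 -0.4012145 ]
trans [0.59  0.005 0.01 ] ang [ 0.002 -0.     0.   ] T 19.35
[384.02471552 264.75895732] [381.93376326 279.23900697]
```

View pics/scene7.png

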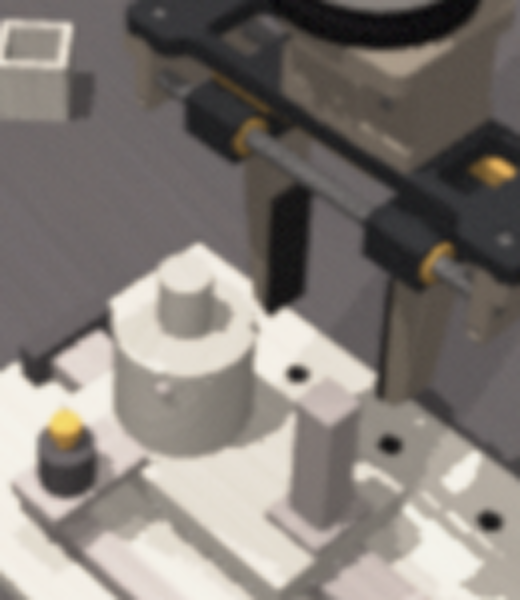

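Handle top sits at about (382,280), between the fingers and where predicted. Descending and gripping.

Emit:
{"op": "step_arm", "data": {"translation": [[0.07, 0, 0], [0.14, 0, 0], [0.21, 0, 0], [0.28, 0, 0], [0.35, 0, 0], [0.42, 0, 0.01], [0.49, 0, 0.01], [0.55, 0, 0.01], [0.59, 0, 0.01], [0.59, 0, 0.01]], "angular": [[0, 0, 0], [0, 0, 0], [0, 0, 0], [0, 0, 0], [0, 0, 0], [0, 0, 0], [0, 0, 0], [0, 0, 0], [0, 0, 0], [0, 0, 0]]}}

```text
clock: 20.65
position: [0.5424, 0.1125, 0.0876]
tool_rot: [-1.529, 1.57, -2.934]
contact_force: [0.1, -0.3, 0.1]
finger_gap: 0.608
```

Emit:
{"op": "step_arm", "data": {"translation": [[0, 0, 0], [0, 0, 0], [0, 0, 0], [0, 0, 0], [0, 0, 0], [0, 0, 0], [0, 0, 0], [0, 0, 0], [0, 0, 0], [0, 0, 0]], "angular": [[0, 0, 0], [0, 0, 0], [0, 0, 0], [0, 0, 0], [0, 0, 0], [0, 0, 0], [0, 0, 0], [0, 0, 0], [0, 0, 0], [0, 0, 0]], "jaw": 255, "squeeze": 30}}

```text
clock: 21.9
position: [0.5427, 0.1125, 0.0881]
tool_rot: [1.574, 1.571, 0.168]
contact_force: [-0.6, 0.4, 3.6]
finger_gap: 0.215
```

```bash
python3 - <<'E'
from h import *
from station import manip
s=state();print(s["position"],s["finger_gap"],s["contact_force"],s["moment"])
a=dict(np.load("top0.npz"))
yd=np.array([-np.sin(.165),np.cos(.165)])
g=cv2.resize(a["frame"][145:170,140:260,::-1],None,fx=6,fy=6,interpolation=cv2.INTER_CUBIC);cv2.imwrite("pics/notch.png",g)
d=dict(np.load("scene0.npz"));cv2.imwrite("pics/notchS.png",cv2.resize(d["frame"][280:395,300:420,::-1],None,fx=5,fy=5,interpolation=cv2.INTER_CUBIC))
E
```

```text
[0.54265948 0.1124949  0.08807785] 0.21542196137059985 [-0.58667511  0.39051449  3.57640961] [0.01035362 0.13953158 0.08028506]
```

View pics/notch.png

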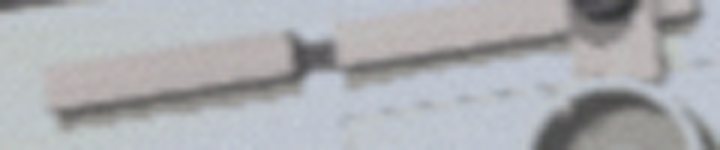

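View pics/notchS.png

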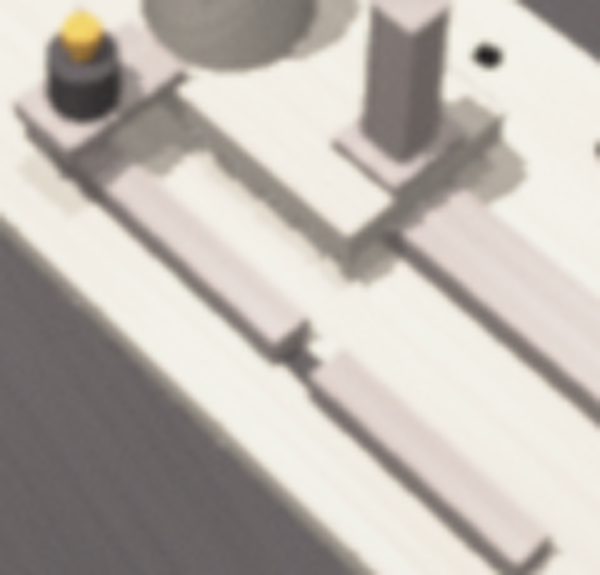

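Grip is firm (gap about 20 mm, as the post should give). The notch edges in the top crop at x 298 and 336 put the notch roughly 110 mm from here along the fixture's y. Sliding most of the way now, then creeping.

Emit:
{"op": "step_arm", "data": {"translation": [[0, 0, -0.06], [0, 0, -0.15], [0, 0, -0.24], [0, 0, -0.33], [0, 0, -0.42], [0, 0, -0.51], [0, 0, -0.6], [0, 0, -0.69], [0, 0, -0.76], [0, 0, -0.8]], "angular": [[0, 0, 0], [0, 0, 0], [0, 0, 0], [0, 0, 0], [0, 0, 0], [0, 0, 0], [0, 0, 0], [0, 0, 0], [0, 0, 0], [0, 0, 0]]}}

```text
clock: 23.15
position: [0.5265, 0.2085, 0.0881]
tool_rot: [2.9, 1.57, 1.496]
contact_force: [-0.4, -2.5, 5.4]
finger_gap: 0.218
```

```bash
python3 - <<'E'
from h import *
from station import manip
s=state();print(s["position"],s["finger_gap"],s["contact_force"],s["moment"]);R=Rt(s)
print("force in tool",R.inv().apply(s["contact_force"]))
print("travel",(s["position"]-[.5425,.1125,.088])@[-.164,.986,0])
for n,(x,y,w,h) in dict(scene=(280,200,160,160),top=(130,100,150,120)).items():
    d=manip.get_image(n);np.savez(f"{n}8.npz",**d)
    cv2.imwrite(f"pics/{n}8.png",cv2.resize(d["frame"][y:y+h,x:x+w,::-1],None,fx=3.75,fy=3.75,interpolation=cv2.INTER_CUBIC))
E
```

```text
[0.52654003 0.20845787 0.08806801] 0.21807866466113202 [-0.38181746 -2.47446507  5.35627126] [-0.71161342  0.05944289  0.02871945]
force in tool [-5.35721979 -0.78510547  2.37533351]
travel 0.09723189083250587
```

View pics/scene8.png

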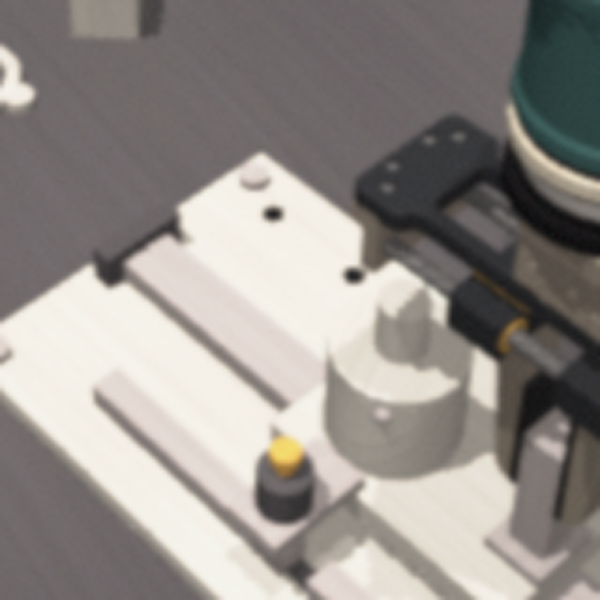

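View pics/top8.png

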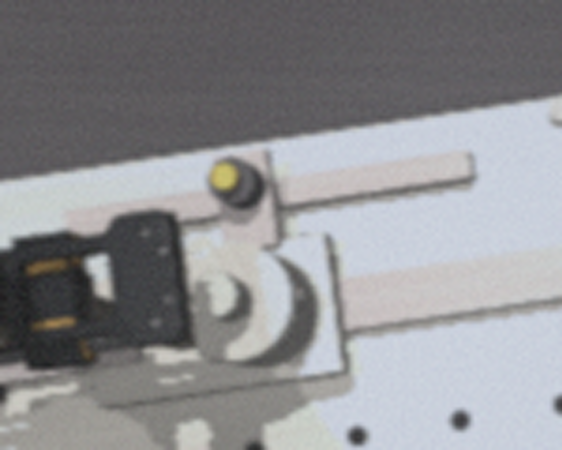

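Cover travels along intact. Travel is about 97 mm with 2.4 N of drag. Creeping towards the notch.

Emit:
{"op": "step_arm", "data": {"translation": [[0, 0, -0.006], [0, 0, -0.012], [0, 0, -0.018], [0, 0, -0.024], [0, 0, -0.03], [0, 0, -0.036], [0, 0, -0.042], [0, 0, -0.048], [0, 0, -0.054], [0, 0, -0.06]], "angular": [[0, 0, 0], [0, 0, 0], [0, 0, 0], [0, 0, 0], [0, 0, 0], [0, 0, 0], [0, 0, 0], [0, 0, 0], [0, 0, 0], [0, 0, 0]]}}

```text
clock: 24.5
position: [0.5257, 0.2138, 0.0881]
tool_rot: [-0.516, 1.57, -1.922]
contact_force: [-1.7, -2.0, 6.1]
finger_gap: 0.218
```

```bash
cat > chk.py <<'E'
from h import *
from station import manip
s=state();R=Rt(s)
print(s["clock"],s["position"],"force tool",R.inv().apply(s["contact_force"]),"gap",s["finger_gap"],"travel",(s["position"]-[.5425,.1125,.088])@[-.164,.986,0])
E
python3 chk.py
```

```text
24.5 [0.52565701 0.21381159 0.08809122] force tool [-6.09193057 -2.00896718  1.67931771] gap 0.2182947692574558 travel 0.10265548093502795
```

Emit:
{"op": "step_arm", "data": {"translation": [[0, 0, -0.004], [0, 0, -0.008], [0, 0, -0.012], [0, 0, -0.016], [0, 0, -0.02], [0, 0, -0.024], [0, 0, -0.028], [0, 0, -0.032], [0, 0, -0.032], [0, 0, -0.032]], "angular": [[0, 0, 0], [0, 0, 0], [0, 0, 0], [0, 0, 0], [0, 0, 0], [0, 0, 0], [0, 0, 0], [0, 0, 0], [0, 0, 0], [0, 0, 0]]}}

```text
clock: 25.75
position: [0.5247, 0.2194, 0.0881]
tool_rot: [2.985, 1.569, 1.58]
contact_force: [-3.1, 5.6, 4.5]
finger_gap: 0.215
```

```bash
python3 chk.py
```

```text
25.75 [0.52471441 0.2193854  0.0880902 ] force tool [-4.51969513 -2.18558054 -6.02180311] gap 0.21465926101566846 travel 0.10830583785916272
```

Force reversed: the detent is now pulling the carriage forward. A little further until the pull vanishes.

Emit:
{"op": "step_arm", "data": {"translation": [[0, 0, -0.004], [0, 0, -0.008], [0, 0, -0.012], [0, 0, -0.016], [0, 0, -0.018], [0, 0, -0.018], [0, 0, -0.018], [0, 0, -0.018], [0, 0, -0.018], [0, 0, -0.018]], "angular": [[0, 0, 0], [0, 0, 0], [0, 0, 0], [0, 0, 0], [0, 0, 0], [0, 0, 0], [0, 0, 0], [0, 0, 0], [0, 0, 0], [0, 0, 0]]}}

```text
clock: 27.0
position: [0.5244, 0.2214, 0.0881]
tool_rot: [3.003, 1.569, 1.598]
contact_force: [-1.8, 4.4, 5.2]
finger_gap: 0.213
```

```bash
python3 chk.py; python3 - <<'E'
from h import *
from station import manip
for n,(x,y,w,h) in dict(scene=(330,290,60,60),top=(160,120,60,60)).items():
    d=manip.get_image(n);np.savez(f"{n}9.npz",**d);d8=dict(np.load(f"{n}8.npz"))
    f=lambda d:cv2.resize(d["frame"][y:y+h,x:x+w,::-1],None,fx=6.5,fy=6.5,interpolation=cv2.INTER_CUBIC)
    cv2.imwrite(f"pics/{n}9.png",np.hstack([f(d8),f(d)]))
E
```

```text
27.0 [0.52436611 0.22140894 0.0880836 ] force tool [-5.15776988 -1.04992538 -4.65709639] gap 0.21250931468655773 travel 0.11035817087802918
```

View pics/scene9.png

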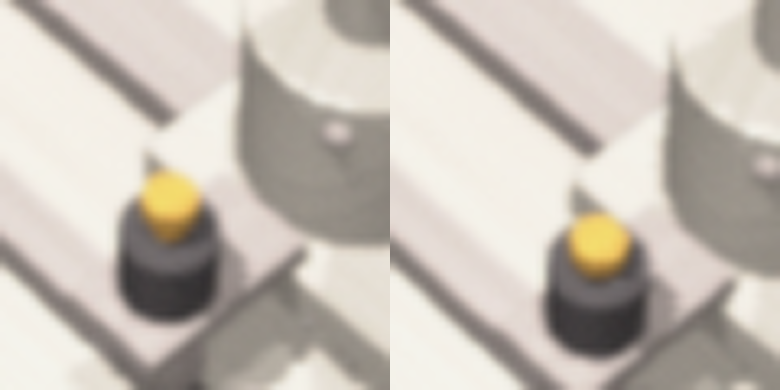

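View pics/top9.png

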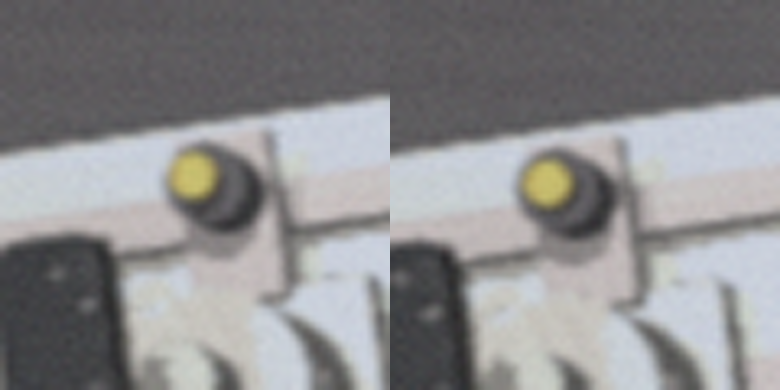

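The brass stem has sunk noticeably relative to its body (~2.7 mm). There is still 4.7 N of forward pull, so a bit further.

Emit:
{"op": "step_arm", "data": {"translation": [[0, 0, -0.004], [0, 0, -0.008], [0, 0, -0.012], [0, 0, -0.015], [0, 0, -0.015], [0, 0, -0.015], [0, 0, -0.015], [0, 0, -0.015], [0, 0, -0.015], [0, 0, -0.015]], "angular": [[0, 0, 0], [0, 0, 0], [0, 0, 0], [0, 0, 0], [0, 0, 0], [0, 0, 0], [0, 0, 0], [0, 0, 0], [0, 0, 0], [0, 0, 0]]}}

```text
clock: 28.35
position: [0.5243, 0.222, 0.0881]
tool_rot: [-2.12, 1.571, 2.757]
contact_force: [-2.1, 0.7, 6.1]
finger_gap: 0.219
```

```bash
python3 chk.py
```

```text
28.35 [0.52429031 0.22197837 0.0880659 ] force tool [-6.06199233 -1.97891412 -1.06500577] gap 0.21883481281310566 travel 0.11093206623927701
```

Captured: a 1.8 mm command moved the TCP only 0.6 mm, and the pull fell to 1 N. A small trim, then a check of the stem.

Emit:
{"op": "step_arm", "data": {"translation": [[0, 0, -0.002], [0, 0, -0.004], [0, 0, -0.004], [0, 0, -0.004], [0, 0, -0.004], [0, 0, -0.004], [0, 0, -0.004], [0, 0, -0.004], [0, 0, -0.004], [0, 0, -0.004]], "angular": [[0, 0, 0], [0, 0, 0], [0, 0, 0], [0, 0, 0], [0, 0, 0], [0, 0, 0], [0, 0, 0], [0, 0, 0], [0, 0, 0], [0, 0, 0]]}}

```text
clock: 29.6
position: [0.5243, 0.2221, 0.0881]
tool_rot: [-0.719, 1.57, -2.125]
contact_force: [-2.5, 1.4, 7.4]
finger_gap: 0.214
```

```bash
python3 chk.py; python3 - <<'E'
from h import *
from station import manip
for n,(x,y,w,h) in dict(scene=(330,280,60,60),).items():
    d=manip.get_image(n);np.savez(f"{n}10.npz",**d);d8=dict(np.load(f"{n}8.npz"))
    f=lambda d:cv2.resize(d["frame"][y:y+h,x:x+w,::-1],None,fx=6.5,fy=6.5,interpolation=cv2.INTER_CUBIC)
    cv2.imwrite(f"pics/{n}10.png",np.hstack([f(d8),f(d)]))
    for q in(d8,d):
        hsv=cv2.cvtColor(q["frame"],cv2.COLOR_RGB2HSV);m=cv2.inRange(hsv,(18,110,90),(35,255,255));m[:, :320]=0;m[:,400:]=0;m[:285]=0
        m[345:]=0;ys,xs=np.nonzero(m);print(len(xs),xs.mean(),ys.mean(),ys.min(),ys.max())
    cv2.imwrite("pics/full10.png",d["frame"][:,:,::-1])
E
```

```text
29.6 [0.52426502 0.2221447  0.08807065] force tool [-7.35421352 -2.27250824 -1.81309809] gap 0.2140169191129094 travel 0.11110020773739747
62 355.7096774193548 321.0 317 326
65 362.04615384615386 327.6307692307692 323 332
```

View pics/scene10.png

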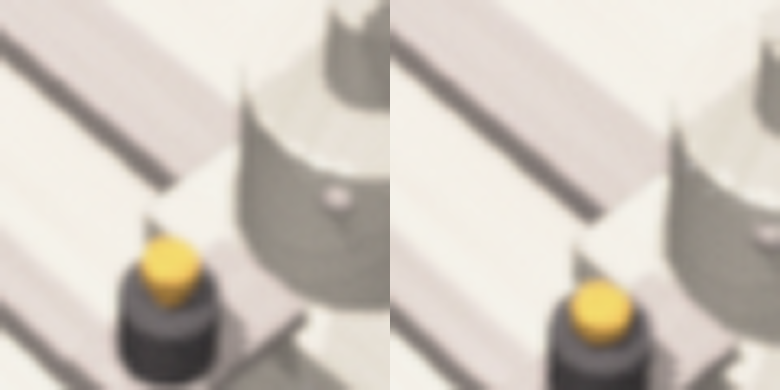

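View pics/full10.png

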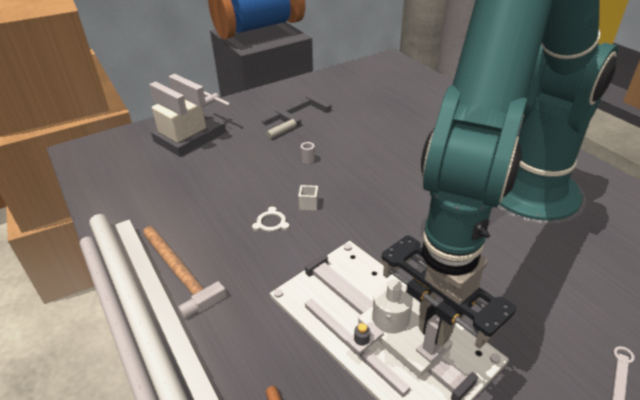

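```bash
python3 - <<'E'
from h import *
d8=dict(np.load("scene8.npz"));d10=dict(np.load("scene10.npz"))
P=cast(d8,355.7,319.5,.093);t=(.1111-.0972)*np.array([-.164,.986,0])
a=proj(d8,P);
for k in(0,.002,.003,.004,.005):print(k,proj(d8,P+t-[0,0,k])-a)
# sub-pixel: yellow-weighted centroid
for d in(d8,d10):
    f=d["frame"].astype(float);w=np.clip((f[...,0]+f[...,1])/2-f[...,2]-40,0,None);w[:,:340]=0;w[:,380:]=0;w[:305]=0;w[345:]=0
    y,x=np.indices(w.shape);rows=w.sum(1);print((w*x).sum()/w.sum(),(w*y).sum()/w.sum(),np.round(rows[312:336]))
# body tracking by phase/template as reference of carriage shift
g8=cv2.cvtColor(d8["frame"],cv2.COLOR_RGB2GRAY);g10=cv2.cvtColor(d10["frame"],cv2.COLOR_RGB2GRAY)
for n,(x,y,w,h) in dict(body=(346,327,20,14),stem=(349,313,14,9)).items():
    U=lambda g:cv2.resize(g,None,fx=8,fy=8,interpolation=cv2.INTER_CUBIC)
    r=cv2.matchTemplate(U(g10[y-5:y+h+15,x-5:x+w+15]),U(g8[y:y+h,x:x+w]),cv2.TM_CCOEFF_NORMED);_,v,_,l=cv2.minMaxLoc(r);print(n,v,np.array(l)/8-5)
E
```

```text
0 [6.20136964 5.38493325]
0.002 [6.15743893 6.16524934]
0.003 [6.13552659 6.55446584]
0.004 [6.11364947 6.94305666]
0.005 [6.09180749 7.33102331]
355.663988657845 320.4122164461248 [  0.   0.   0.   0.  82. 336. 524. 616. 666. 648. 570. 406. 220. 121.
  43.   0.   0.   0.   0.   0.   0.   0.   0.   0.]
362.0078785772216 327.14830263005445 [  0.   0.   0.   0.   0.   0.   0.   0.   0.   0.   0. 133. 380. 560.
 658. 682. 658. 587. 408. 210.  39.   0.   0.   0.]
body 0.9959824681282043 [6.125 5.625]
stem 0.9408348202705383 [6.125 5.75 ]
```

The stem's upper edge shifted about 6.9 px down, against 5.4 expected with no sink, which gives a drop of about 4 mm: the ball is in the notch. The ring, offcut and sleeve are unmoved, and the cover is flush. A final state check, then hand-in.

```bash
python3 chk.py; python3 - <<'E'
from station import manip
s=manip.read_state();print(abs(s["qvel"]).max());manip.close_job()
E
```

```text
29.65 [0.52424078 0.22214566 0.08807805] force tool [-6.28120931 -2.86741632 -1.1089811 ] gap 0.21647033095123977 travel 0.11110513152907261
0.0018568070325101003
the job is handed in; nothing more can be done
```

I pressed the cover home, slid the carriage into its notch and handed the job in at about 29.7 s, still gripping the handle. Handing in reports no verdict, so what follows is my own checking.

- **Cover:** I pressed it into the housing with the carriage still at its starting place. It bottomed under 19 N with no further movement, with the tool at z = 0.1086 m against 0.1088 m calculated for fully seated. The camera showed it flush and level.
- **Carriage:** I gripped the handle with the jaws set to 30 N and slid the carriage about 111 mm. The detent first pulled it forward at about 6 N, then captured it. At the end about 1–2 N of pull remained on the handle.
- **Ball in the notch:** in the scene image the brass stem had sunk by about 3.5 to 4 mm. The template match on the stem was the one measure that disagreed. It gave only about 1 mm, but its patch includes part of the plunger body, so I relied on the stem's upper edge and the force pattern.
- **At the end:** the arm was at rest, and the ring, offcut and sleeve looked unmoved in the last scene image.

A steady push of 6–7 N along the fingers and 2–3 N sideways remained on the handle; I left it, as it is well under the limits.

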